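Index the sprocket drilling jig to the next hole

ROBOT

A 7-joint arm with a two-finger parallel gripper is mounted at the origin on the work surface. World frame = base frame: x ahead of the robot, y to its left, z up, the work surface at z = 0. Lengths are in mm, angles in rad, forces in N, time in s.
With the tool pointing down it reaches from about 400 to 875 mm from the base axis. Payload 4.4 kg.
Tool frame: the origin (TCP) lies midway between the tips of the shut fingers; the grasp point (between the pads) lies 19 mm behind it (ctrl.pinch_z is the distance from the TCP to the grasp point, in mm); z points along the fingers, y is the line along which they close (so a half turn about z gives the same grasp; the last joint's range is limited). The gripper opens to 85 mm and grips with 20 to 120 N. Pads are 22 mm wide; open, the fingers measure 114 mm over their backs; the gripper's body (76 mm by 85 mm) begins 54 mm behind the grasp point. The pads swing forward as they close: fully open they stand 13 mm farther back than shut.
Start: joints at [-1.183, 0.628, 0.038, 1.517, -0.027, 0.996, -0.02], TCP at [284.929, 584.237, 231.313] pointing down, gripper open.
Joint ranges: [-3.06, 3.06], [-0.37, 2.12], [-1.25, 1.32], [0.18, 2.47], [-1.1, 4.24], [0.23, 1.98], [-2.94, 2.94]. Speed limits (rad/s): [2.57, 2.57, 3.14, 3.14, 3.14, 3.14, 3.14].

INTERFACE

Orientations are given as [roll, pitch, yaw] about the fixed x, y, z axes, in that order (R = Rz(yaw) Ry(pitch) Rx(roll)).
In Python, from cell import read_state, cams, order, ctrl gives the robot as it stands.
- The arm moves only by the tool move_arm, never from a script. Its argument "targets" is text: rows parted by semicolons, each of 7 numbers parted by spaces: the gripper's target within -1 to 1 (fully open at 1, half-way at 0, shut at -1), then the shift along the tool's x, y, z in cm, then the turn, a rotation vector about the tool's x, y, z in degrees. A call has 1 to 5 rows; each row shifts and turns the commanded pose from where the row before left it, along the tool's axes as they then stand; what a row does not reach is not made up. A row lasts 1/12 s, in which the tool goes at most 41.7 mm and 7.16 degrees, less where a joint would pass 70% of its speed; a pose out of reach is approached as far as the arm can. A call with a gripper value outside its range is refused whole. The fingers move at their own pace and stop on an object; the grip force is fixed at half the most. Time passes only in rows, so rows that do not move let the fingers close. It gives the time, the measured TCP pose, the force, the opening and the grip force at its end, in the units of the state.
- read_state(): the state, without advancing time (a new reading comes with each control period).
- cams.get_image(name): name is "scene" or "top" or "wrist"; returns a dict with "color" (420x560x3 uint8, red, green, blue), "fovy" (degrees; the focal length in pixels is half the picture's height over the tangent of half this angle, whatever the lens; pixels are square), "cx", "cy" (the principal point, pixels), "rvec" (rotation vector, rad) and "tvec" (3), from world to camera coordinates, as OpenCV has them. Camera axes: x right, y down, z forward; pixel columns grow to the right and rows downward; lengths in mm; the calibration is good to about 2 mm. A picture is of the moment at which its call begins. There is no depth.
- order.finish_job(): hands the job in; it is judged then, once.
The state is a dict: "clock": time; "qpos": joint angles; "qd": joint speeds; "tau": joint torques, N m; "eef_pos": TCP position; "tool_rot": TCP orientation; "force": force on the tool from outside, world axes, zero at the start; "torque": the same for the moment, N m; "width": finger opening in mm; "gripper_force": force on a finger pad.
Only numpy, scipy, OpenCV 4.12 (cv2) and the standard library are available. Lean on these libraries where they do the work, as an engineer would, in place of code of your own. Each camera call takes 0.05 s, during which the arm holds its last target. There are 200 camera calls.

TASK

The sprocket on the indexing drill jig has to go round one hole, so that the next punch mark comes under the drill bushing. With the fingertips, press the black plunger knob on the end of the index arm down, swing the table clockwise (seen from above) with the knob pressed in, and let the plunger come up again fully in the very next hole of the index plate; do not overrun that hole, and do not go round the other way. Do not grasp or lift anything, and leave the loose things on the bench and on the jig where they are.

Things in the scene. Friction and masses are not known exactly. Their poses are not given: they have to be found in the camera images.
- plunger_top (a point): Centre of the top of the plunger knob: a black mushroom-shaped push knob, 36 mm across, 15 mm thick, upright on a steel sleeve at the end of the index arm; top 116 mm above the bench when the plunger is out. It moves straight down only (13 mm) and goes round with the table on a circle of 125 mm radius about table_centre. A fingertip pressing on it may slip a few mm as the table turns.
- table_centre (a point): Point on the upright turning axis of the jig's table, level with the top of the index plate, 55 mm above the bench. x points level along the index arm to the plunger and turns with the table; z is up. On the table lies a toothed sprocket 190 mm across, its top 78 mm above the bench, clamped by a central nut that reaches 108 mm.
- jig: The fixed jig, origin on its axis at bench level: round grey base, 360 mm across, 20 mm high; on it the steel index plate, 290 mm across, with 12 holes of 19 mm, 30 degrees apart on a 125 mm radius, joined by a 10 mm wide circular slot. The bracket of the drill bushing, 154 mm high, stands opposite the plunger.
- turntable (a joint): Angle of the table, rad: 0 in the hole where it starts, growing clockwise seen from above; next hole at 0.5236. Locked it has 0.012 rad of play either way; unlocked it turns against 0.06 N m of friction and 0.25 N m s/rad of drag and stays where it is left.
- plunger (a joint): How far the plunger is pressed in, m: 0 out (up), 0.013 fully in. Its spring pushes up with 4 N (out) to 9 N (in). Out, its shoulder (16 mm, domed top) locks in a hole of the plate; from 11 mm in, the table can turn. Let go between holes it stays in, rides under the plate, and springs up at the next hole, drawing the table in from 5 mm either side.
- socket: Loose steel socket, 23 mm across, 36 mm high, standing on the rim of the jig's base. Origin under its centre. Leave it.
- wrench: Loose spanner, 170 mm long, lying on the bench to the left of the jig. Leave it.
- screwdriver: Loose screwdriver with a black handle, lying to the right of the jig. Leave it.
- blank: Loose small dark sprocket, 88 mm across, 6 mm thick, lying to the right of the jig. Leave it.
- oil: Loose grey oil bottle, 64 mm across, 165 mm high, standing to the right of the jig. Leave it.
- drill: Loose cordless drill standing on its battery to the left of the jig, about 210 mm high. Leave it.
- tray: Loose round steel tray, 110 mm across, 30 mm high, to the right of the jig. Leave it.
- nut: Loose hexagon nut, 24 mm across, 14 mm high, lying on the rim of the jig's base. Leave it.

How it is judged:
By the outcome, as a careful person would: the job done as asked, in the order asked, and still so for the second after the job is handed in, with the robot touching nothing.
It also fails if it takes over 35 s, if anything falls off the work surface, if the arm or the gripper's body presses on something with over 40 N, if the wrist force passes 120 N, or if a joint passes its speed limit or range.

## Working session

There is one attempt and no reset: what is moved stays moved. The work goes in short steps, Python scripts to look and compute and a tool call to move; the robot and the scene stay as the last step left them, time stands still between calls to the robot, and variables do not carry over. Pictures are saved under pics/ and viewed, at most 10 in all, crops included, and the job is handed in when it is done.

Besides the shell and the picture viewer there is one more tool, called after "Request:" by a JSON object that holds its "op" and its "data", one argument or row to a line. move_arm: Moves the arm, as the interface text tells. Its arguments: {"type":"object","properties":{"targets":{"type":"string"}},"required":["targets"]}

```bash
mkdir -p pics; cat > h.py <<'E'
import numpy as np, cv2
from cell import read_state, cams, order, ctrl
def snap(n,f):
    d=cams.get_image(n); cv2.imwrite(f'pics/{f}.png',d['color'][:,:,::-1]); np.save(f'pics/{f}.npy',d,allow_pickle=True); return d
def K(d):
    f=d['color'].shape[0]/2/np.tan(np.radians(d['fovy'])/2); return np.array([[f,0,d['cx']],[0,f,d['cy']],[0,0,1.]])
def ray(d,u,v,z):
    R=cv2.Rodrigues(np.array(d['rvec'],float))[0];t=np.array(d['tvec'],float).ravel()
    c=-R.T@t; r=R.T@np.linalg.inv(K(d))@[u,v,1]
    return c+r*(z-c[2])/r[2]
def proj(d,p): return cv2.projectPoints(np.array([p],float),np.array(d['rvec'],float),np.array(d['tvec'],float),K(d),None)[0].ravel()
def load(f): return np.load(f'pics/{f}.npy',allow_pickle=True).item()
E
python3 - <<'E'
from h import *
a=snap('top','top1');b=snap('scene','sc1')
cv2.imwrite('pics/both.png',cv2.resize(np.hstack([a['color'],b['color']])[:,:,::-1],(800,300)))
s=read_state();print(s)
E
```

```text
{'clock': 0.1, 'qpos': array([-1.18280752,  0.62925356,  0.03842904,  1.51826427, -0.02698094,
        0.99629688, -0.01999038]), 'qd': array([ 8.68151190e-05, -3.39640048e-03, -6.36012968e-04, -1.02878420e-03,
       -1.23846986e-03,  1.50799185e-03, -8.42128550e-04]), 'tau': array([ 2.53740836e-03, -5.64530146e+01,  1.23026714e+00, -1.93969345e+01,
        1.12663832e-02,  5.47243064e-03, -2.29420387e-06]), 'eef_pos': array([284.66796336, 583.72933292, 230.48199948]), 'tool_rot': array([-3.13988829e+00,  2.38142559e-05,  2.68783666e+00]), 'force': array([ 0.31612899,  0.85975459, -0.59503901]), 'torque': array([ 0.00818851, -0.01449011,  0.00783853]), 'gripper_force': 0.0, 'width': 85.67047634079007}
```

View pics/top1.png

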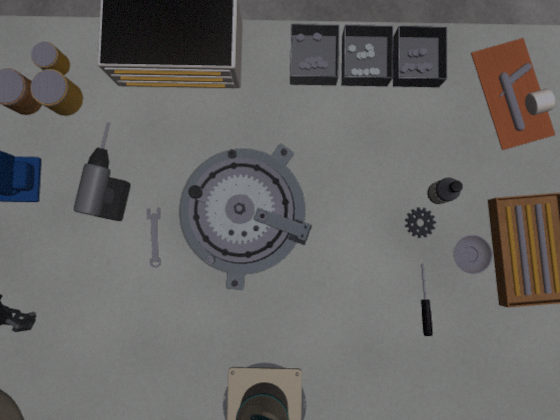

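View pics/sc1.png

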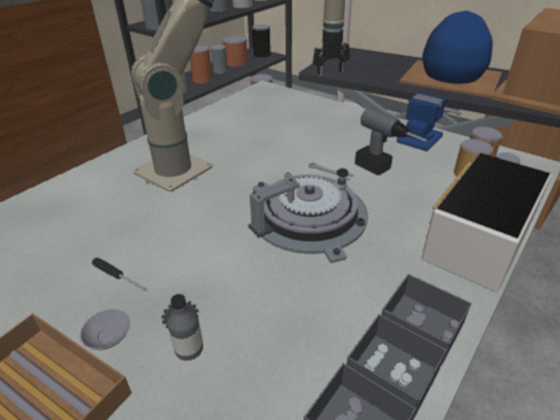

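The top view shows the jig centred near (241,210), the black plunger knob at (195,191), the bushing bracket at about (300,230), and small loose items on the rim at (232,154) and (210,258). In the scene view the knob is at (342,174).

```bash
python3 - <<'E'
from h import *
a=load('top1');b=load('sc1')
c=a['color'][170:210,175:215]
m=(c.max(2)<45).astype(np.uint8)
n,l,st,ce=cv2.connectedComponentsWithStats(m)
for i in range(1,n):
    if st[i,4]>15: print(st[i],ce[i]+[175,170])
print('plunger',ray(a,195,191,116),'nut',ray(a,239.5,208.5,108),'scene',ray(b,342,172,116))
R=cv2.Rodrigues(np.array(a['rvec'],float))[0];print('cam',-R.T@np.array(a['tvec']).ravel())
for p in [(232,154),(210,258),(300,230),(262,216)]: print(p,ray(a,*p,40))
x=np.vstack([np.hstack([cv2.resize(a['color'][140:295,165:320],(600,600),interpolation=2)])])
cv2.imwrite('pics/crop1.png',x[:,:,::-1])
E
```

```text
[26  3 14 15 45] [208.75555556 178.35555556]
[ 14  16  13  12 122] [194.85245902 191.59836066]
[20 30  2 10 18] [195.55555556 204.94444444]
plunger [582.42251953 191.20424965 116.        ] nut [538.91938819  72.57496519 108.        ] scene [585.81525314 185.83246666 116.        ]
cam [ 432.95124466  -49.68283908 1455.9044296 ]
(232, 154) [697.76773104 104.00518422  40.        ]
(210, 258) [404.71570024 157.00343184  40.        ]
(300, 230) [487.69207574 -91.39833232  40.        ]
(262, 216) [524.56245918  15.35003623  40.        ]
```

View pics/crop1.png

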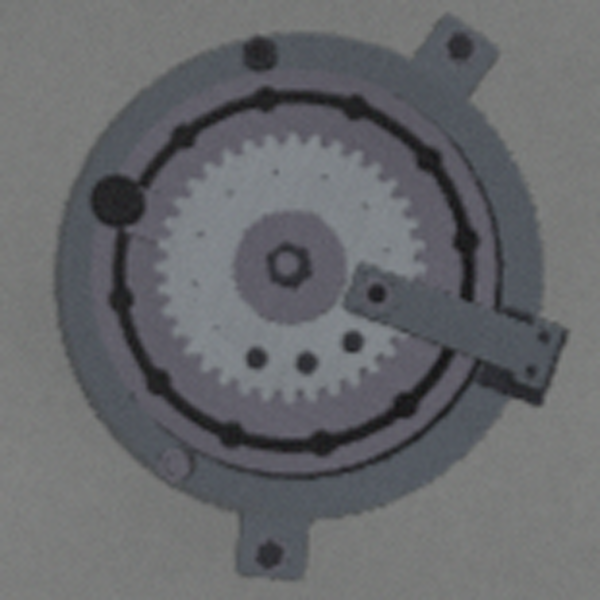

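The crop confirms the knob at crop (118,200). The next hole clockwise is at (183,135). The socket (175,465) and nut (260,52) sit on the rim, clear of the path. I'll move over the knob now with the fingers shut.

Request:
{"op": "move_arm", "data": {
  "targets": "-1 -2.7 -2.2 0 0 0 0; -1 -2.7 -2.2 0 0 0 0; -1 -2.7 -2.2 0 0 0 0; -1 -2.7 -2.2 0 0 0 0; -1 -2.7 -2.2 0 0 0 0"
}}

```text
clock: 0.52
eef_pos: [358.3, 424.4, 230.9]
tool_rot: [-3.141, -0.0, 2.688]
force: [1.1, -0.4, 0.1]
width: 25.2
gripper_force: 0.0
```

Request:
{"op": "move_arm", "data": {
  "targets": "-1 -2.7 -2.2 0 0 0 0; -1 -2.7 -2.2 0 0 0 0; -1 -2.7 -2.2 0 0 0 0; -1 -3.5 -0.7 0 0 0 0; -1 -3.5 -0.7 0 0 0 0"
}}

```text
clock: 0.93
eef_pos: [458.7, 286.4, 231.3]
tool_rot: [-3.141, -0.001, 2.688]
force: [0.1, 1.0, -0.2]
width: 0.1
gripper_force: 0.0
```

Request:
{"op": "move_arm", "data": {
  "targets": "-1 -3.5 -0.7 0 0 0 0; -1 -3.5 -0.7 0 0 0 0; -1 -3.5 -0.7 1 0 0 0; -1 -3.5 -0.7 2 0 0 0; -1 0 0 2 0 0 0"
}}

```text
clock: 1.35
eef_pos: [579.3, 193.8, 181.1]
tool_rot: [-3.141, 0.008, 2.678]
force: [0.5, -0.7, 0.0]
width: 0.0
gripper_force: 0.0
```

```bash
python3 - <<'E'
from h import *
w=snap('wrist','w1');s=read_state();print(s['eef_pos'],s['tool_rot'],s['force'],s['width'])
print(proj(w,[581.5,191.4,116]),proj(w,s['eef_pos']))
E
```

```text
[573.14002795 195.94270593 176.33689869] [-3.13566463e+00 -1.42141105e-03  2.68065553e+00] [-1.5616518   0.12305159 -2.81234339] -0.011060053269812712
[284.40873727 231.27735958] [284.58569684 262.33607058]
```

View pics/w1.png

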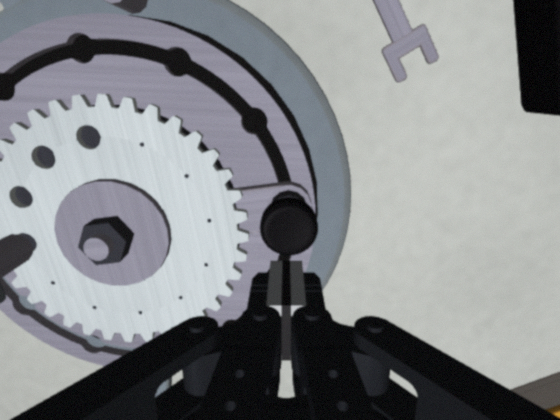

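The wrist view shows the knob at about (288,226), close to the prediction of (284,231). The arm is nearly above it.

```bash
python3 - <<'E'
from h import *
w=load('w1')
g=w['color'][190:262,250:325].max(2); m=(g<60).astype(np.uint8)
c,r=cv2.minEnclosingCircle(max(cv2.findContours(m,0,1)[0],key=cv2.contourArea)); print(c[0]+250,c[1]+190,r)
print(ray(w,288.5,226.5,116))
# sprocket + rim centre
h=w['color']; p=(h.min(2)>150).astype(np.uint8); p[:, 250:]=0
ct=max(cv2.findContours(p,0,1)[0],key=cv2.contourArea).reshape(-1,2)
hull=cv2.convexHull(ct).reshape(-1,2); hull=hull[(hull[:,0]>15)]
P=np.array([ray(w,*q,78)[:2] for q in hull]); A=np.c_[2*P,np.ones(len(P))]; x=np.linalg.lstsq(A,(P**2).sum(1),rcond=None)[0]
print('sprocket',x[:2],np.sqrt(x[2]+x[0]**2+x[1]**2),len(P))
a=load('top1')
for z,i in((116,'k'),):print(ray(a,194.85,191.6,z))
d=read_state();print(d['eef_pos'],d['tool_rot'])
E
```

```text
286.03728103637695 226.28549575805664 35.63287353515625
[579.83035926 195.00490836 116.        ]
sprocket [542.53282667  77.45947353] 95.82442159136409 24
[580.81454022 191.54984042 116.        ]
[573.14002795 195.94270593 176.33689869] [-3.13566463e+00 -1.42141105e-03  2.68065553e+00]
```

Request:
{"op": "move_arm", "data": {
  "targets": "-1 0 0 0.5 0 0 0; -1 0 0 0.5 0 0 0; -1 0 0 0 0 0 0; -1 0 0 0 0 0 0"
}}

```text
clock: 1.73
eef_pos: [571.8, 202.9, 172.0]
tool_rot: [3.141, 0.0, 2.69]
force: [0.1, -0.4, -0.1]
width: 0.1
gripper_force: 0.0
```

Request:
{"op": "move_arm", "data": {
  "targets": "-1 -1.2 -0.5 1 0 0 0; -1 0 0 1 0 0 0; -1 0 0 1 0 0 0; -1 0 0 1 0 0 0; -1 0 0 0 0 0 0"
}}

```text
clock: 2.15
eef_pos: [578.9, 191.3, 128.5]
tool_rot: [-3.138, -0.004, 2.688]
force: [-0.7, 1.0, -0.1]
width: -0.2
gripper_force: 0.0
```

Request:
{"op": "move_arm", "data": {
  "targets": "-1 0 0 0 0 0 0; -1 0 0 0 0 0 0"
}}

```text
clock: 2.32
eef_pos: [580.8, 192.0, 131.2]
tool_rot: [3.142, -0.0, 2.688]
force: [-0.0, -0.2, -1.0]
width: -0.2
gripper_force: 0.0
```

```bash
python3 - <<'E'
from h import *
w=snap('wrist','w2');s=read_state();print(s['eef_pos'],s['tool_rot'],s['force'])
b=snap('scene','sc2'); 
x=np.hstack([cv2.resize(w['color'][150:350,180:400],(440,400)),cv2.resize(b['color'][130:230,300:390],(360,400))])
cv2.imwrite('pics/c2.png',x[:,:,::-1])
E
```

```text
[581.04943453 192.06264074 131.52606338] [3.14111759e+00 3.14138059e-04 2.68802734e+00] [ 0.33998814 -0.24720347 -0.0945508 ]
```

View pics/c2.png

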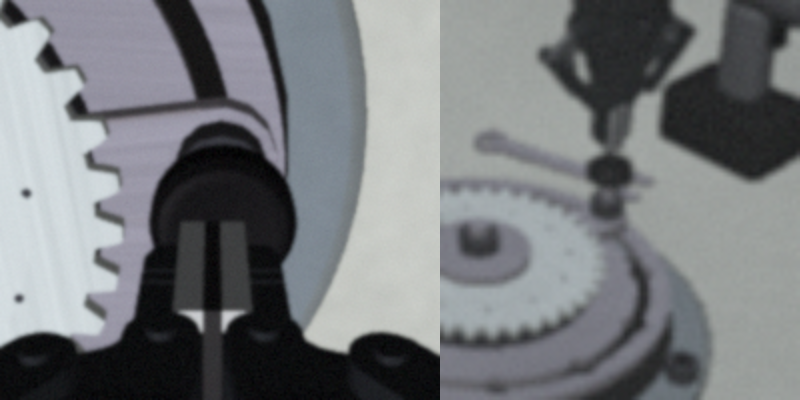

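The fingertip is over the knob, with the knob about 2–3 mm further to tool +y. I'll correct that and press down in stages.

```bash
python3 - <<'E'
from h import *
w=load('w2'); print(ray(w,180+224/2,150+212/2,116))
E
```

```text
[577.81086256 196.43667189 116.        ]
```

Request:
{"op": "move_arm", "data": {
  "targets": "-1 0 0.2 0.5 0 0 0; -1 0 0 0.5 0 0 0; -1 0 0 0.5 0 0 0; -1 0 0 0.3 0 0 0; -1 0 0 0 0 0 0"
}}

```text
clock: 2.83
eef_pos: [581.7, 193.9, 112.9]
tool_rot: [3.141, -0.0, 2.688]
force: [0.4, 0.3, 4.1]
width: -0.4
gripper_force: 2.1
```

Request:
{"op": "move_arm", "data": {
  "targets": "-1 0 0 0.4 0 0 0; -1 0 0 0.4 0 0 0; -1 0 0 0.3 0 0 0; -1 0 0 0.1 0 0 0; -1 0 0 0 0 0 0"
}}

```text
clock: 3.25
eef_pos: [583.2, 193.5, 103.1]
tool_rot: [3.14, 0.003, 2.687]
force: [-0.9, -0.8, 10.4]
width: -0.1
gripper_force: 5.4
```

Request:
{"op": "move_arm", "data": {
  "targets": "-1 0 0 0.1 0 0 0; -1 0 0 0.1 0 0 0; -1 0 0 0 0 0 0; -1 0 0 0 0 0 0"
}}

```text
clock: 3.58
eef_pos: [584.7, 193.0, 103.0]
tool_rot: [3.138, 0.005, 2.686]
force: [-1.3, -2.6, 21.7]
width: 0.2
gripper_force: 10.5
```

Fully pressed, with 22 N on the tip. Now I'll swing along the arc, taking the first 10 degrees.

Request:
{"op": "move_arm", "data": {
  "targets": "-1 -0.43 0.03 0 0 0 0; -1 -0.43 0.03 0 0 0 0; -1 -0.43 0.03 0 0 0 0; -1 -0.43 -0.02 0 0 0 0; -1 -0.43 -0.02 0 0 0 0"
}}

```text
clock: 4.0
eef_pos: [603.7, 184.9, 103.0]
tool_rot: [3.138, 0.004, 2.687]
force: [-2.2, -1.4, 20.5]
width: -0.1
gripper_force: 10.2
```

```bash
python3 - <<'E'
from h import *
t=snap('top','t3');b=snap('scene','sc3');s=read_state();print(s['eef_pos'],s['force'])
x=np.hstack([cv2.resize(t['color'][155:265,180:290],(440,440),interpolation=2),cv2.resize(b['color'][130:230,300:390],(360,440))])
cv2.imwrite('pics/c3.png',x[:,:,::-1])
E
```

```text
[604.94247368 184.26541842 102.99566562] [-0.63887581 -1.52209724 19.85897734]
```

View pics/c3.png

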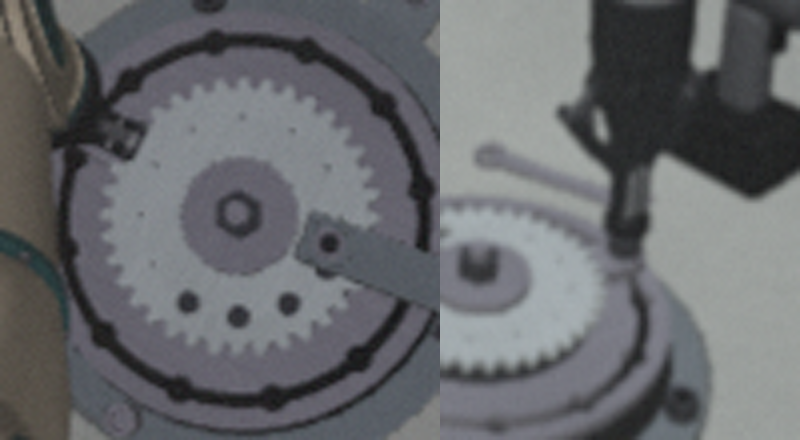

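The index arm has swung about 10° clockwise: the middle sprocket hole moved from 10° right of straight down to straight down. The tip isn't slipping, so I'll continue.

Request:
{"op": "move_arm", "data": {
  "targets": "-1 -0.43 -0.02 0 0 0 0; -1 -0.43 -0.06 0 0 0 0; -1 -0.43 -0.06 0 0 0 0; -1 -0.43 -0.06 0 0 0 0; -1 -0.42 -0.1 0 0 0 0"
}}

```text
clock: 4.52
eef_pos: [621.7, 173.2, 103.0]
tool_rot: [3.137, 0.004, 2.687]
force: [-3.2, 0.6, 18.5]
width: 0.3
gripper_force: 9.6
```

Request:
{"op": "move_arm", "data": {
  "targets": "-1 -0.42 -0.1 0 0 0 0; -1 -0.42 -0.1 0 0 0 0; -1 -0.4 -0.15 0 0 0 0; -1 0 0 0 0 0 0; -1 0 0 0 0 0 0"
}}

```text
clock: 4.93
eef_pos: [632.2, 163.9, 103.0]
tool_rot: [3.137, 0.006, 2.687]
force: [-0.6, -0.8, 17.4]
width: 0.0
gripper_force: 8.8
```

```bash
cat > rot.py <<'E'
from h import *
from scipy.optimize import least_squares
c0=np.array([540.5,75.])
def holes(d):
    # dark blobs on the sprocket, ~60 mm from the axis
    g=d['color'].max(2).astype(float); O=[]
    m=(g<95).astype(np.uint8); n,l,st,ce=cv2.connectedComponentsWithStats(m)
    for i in range(1,n):
        p=ray(d,*ce[i],78)[:2]-c0; r=np.hypot(*p)
        if 6<st[i,4]<60 and 40<r<85: O.append((round(np.degrees(np.arctan2(p[1],p[0])),1),round(r,1),st[i,4]))
    return O
E
python3 - <<'E'
from rot import *
t=snap('top','t4');b=snap('scene','sc4');s=read_state();print(s['eef_pos'],s['force'])
for f in ('top1','t3','t4'): print(f,holes(load(f)))
x=np.hstack([cv2.resize(t['color'][155:265,180:290],(440,440),interpolation=2),cv2.resize(b['color'][130:230,300:390],(360,440))])
cv2.imwrite('pics/c4.png',x[:,:,::-1])
E
```

```text
[632.11057434 164.05346373 103.0320689 ] [-0.95492036 -1.44665949 17.31935434]
top1 [(np.float64(-138.7), np.float64(68.4), np.int32(24)), (np.float64(161.1), np.float64(67.5), np.int32(22)), (np.float64(-168.9), np.float64(67.8), np.int32(25))]
t3 [(np.float64(-94.8), np.float64(50.4), np.int32(7)), (np.float64(150.1), np.float64(67.9), np.int32(22)), (np.float64(-149.2), np.float64(67.8), np.int32(23)), (np.float64(-179.8), np.float64(68.2), np.int32(22))]
t4 [(np.float64(-93.7), np.float64(50.9), np.int32(8)), (np.float64(-102.8), np.float64(64.9), np.int32(41)), (np.float64(-115.5), np.float64(63.6), np.int32(45)), (np.float64(134.2), np.float64(68.3), np.int32(22)), (np.float64(-135.3), np.float64(68.3), np.int32(23)), (np.float64(164.4), np.float64(67.9), np.int32(25)), (np.float64(-165.6), np.float64(67.6), np.int32(23))]
```

View pics/c4.png

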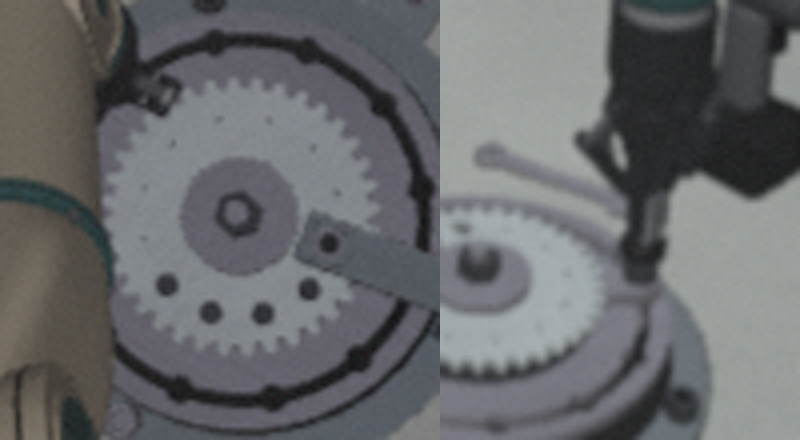

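By the sprocket holes, the table is now at 26.8°. About 3.2° (7 mm) remains.

Request:
{"op": "move_arm", "data": {
  "targets": "-1 -0.29 -0.11 0 0 0 0; -1 -0.29 -0.11 0 0 0 0; -1 0 0 0 0 0 0; -1 0 0 0 0 0 0"
}}

```text
clock: 5.37
eef_pos: [636.3, 159.6, 103.0]
tool_rot: [3.137, 0.006, 2.687]
force: [0.3, -1.4, 16.5]
width: 0.0
gripper_force: 8.7
```

```bash
python3 - <<'E'
from rot import *
t=snap('top','t5');s=read_state();print(s['eef_pos'],s['force'])
print([(float(a),float(r)) for a,r,_ in holes(t) if r>66])
E
```

```text
[636.27519255 159.66644386 103.00212899] [ 0.28295601  0.32720878 18.26976718]
[(131.9, 67.8), (-137.6, 67.7), (161.5, 67.3), (-168.0, 67.3)]
```

The table is at 29.4°, within the 5 mm pull-in range. I'll lift straight up.

Request:
{"op": "move_arm", "data": {
  "targets": "-1 0 0 -0.3 0 0 0; -1 0 0 -0.3 0 0 0; -1 0 0 -0.4 0 0 0; -1 0 0 -0.5 0 0 0; -1 0 0 -0.5 0 0 0"
}}

```text
clock: 5.83
eef_pos: [632.7, 159.1, 119.5]
tool_rot: [-3.141, -0.001, 2.688]
force: [-0.5, -0.9, -0.6]
width: 0.1
gripper_force: 0.0
```

Request:
{"op": "move_arm", "data": {
  "targets": "-1 0 0 -2 0 0 0; -1 0 0 -3 0 0 0; -1 0 0 -3 0 0 0; -1 0 0 0 0 0 0; -1 0 0 0 0 0 0"
}}

```text
clock: 6.25
eef_pos: [633.2, 159.4, 200.7]
tool_rot: [3.141, 0.001, 2.688]
force: [-0.0, -0.4, -0.7]
width: 0.3
gripper_force: 0.0
```

```bash
python3 - <<'E'
from rot import *
t=snap('top','t6');b=snap('scene','sc6');w=snap('wrist','w6');s=read_state();print(s['eef_pos'],s['force'])
print([(float(a),float(r)) for a,r,_ in holes(t) if r>66])
x=np.hstack([cv2.resize(w['color'],(440,330)),cv2.resize(b['color'][130:230,300:400],(330,330))])
cv2.imwrite('pics/c6.png',x[:,:,::-1])
for z in(103,116): print(z,proj(w,[635.5,157,z]),proj(b,[635.5,157,z]))
E
```

```text
[631.49016353 159.09750856 197.68677925] [-0.21949991  0.18969065 -0.73398946]
[(-108.0, 83.8), (131.5, 68.1), (-138.0, 68.0), (161.3, 67.6), (-168.3, 67.5)]
103 [286.27719144 218.17269858] [351.07527842 185.1627643 ]
116 [286.25855863 224.74551376] [351.448818   181.52119428]
```

View pics/c6.png

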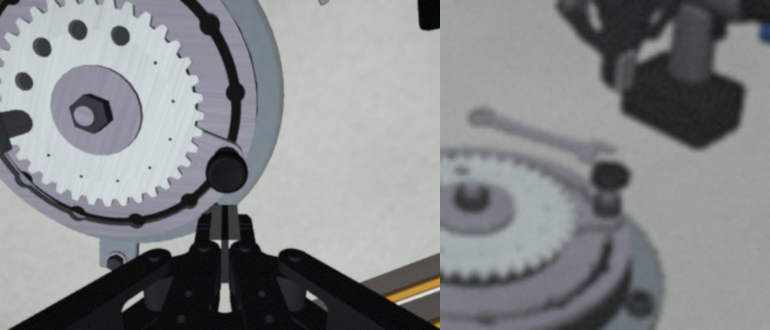

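The knob is up: its top in the scene view is at about (351.5,182), which matches the 116 mm height, and the sleeve shows again. The table is at about 29.7°, within play of the next hole, and the fingers are clear.

```bash
python3 -c "
from h import *
print(order.finish_job())"
```

```text
the job is handed in; nothing more can be done
None
```

I turned the sprocket one hole clockwise and the plunger came back up in the next hole; the pictures put the table at about 29.7° of 30°. The fingers were clear when I handed the job in, about 6 s into the 35 s allowed, but no verdict came back.

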